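# Scan two bottle codes with the wand and log them

### The arm

A 6-joint arm with a two-finger parallel gripper is mounted at the origin on a cart in front of the work surface, level with it; the furniture and walls round the work are solid. World frame = base frame: x ahead of the robot, y to its left, z up, the work surface at z = 0. Lengths are in m, angles in rad, forces in N, time in s.
With the tool pointing down it reaches from about 0.35 to 0.975 m from the base axis. Payload 4.9 kg.
Tool frame: the origin (TCP) lies at the very end of the fingers, on their centre line; the grasp point (between the pads) lies 19 mm behind it; z points along the fingers, y is the line along which they close (so a half turn about z gives the same grasp; the last joint's range is limited). The gripper opens to 85 mm and grips with 20 to 120 N. Pads are 22 mm wide; open, the fingers measure 114 mm over their backs; the gripper's body (76 mm by 85 mm) begins 54 mm behind the grasp point. The pads swing forward as they close: fully open they stand 13 mm farther back than shut.
Start: joints at [-1.41, 0.053, 1.613, -0, 1.476, -0.119], TCP at [0.173, -0.601, 0.231] pointing down, gripper open.
Joint ranges: [-3.01, 3.01], [-1.01, 2.22], [0.06, 2.58], [-1.02, 4.17], [0.09, 2.62], [-3.14, 3.14]. Speed limits (rad/s): [2.57, 2.57, 3.14, 3.14, 3.14, 3.14].

### API

Orientations are given as a unit quaternion [w, x, y, z].
In Python, from plant import manip gives the robot as it stands.
- The arm moves only by the tool play_rows, never from a script. Its argument "series" is a list that holds one entry, the list of rows, each a list of 7 numbers: the shift along the world's x, y, z in m, then the turn, a rotation vector about the world's x, y, z in degrees, then the opening, from 0 (shut) to 1 (fully open). In form: [[[dx, dy, dz, rx, ry, rz, grip], ...]]. A call has 1 to 10 rows; each row shifts and turns the commanded pose from where the row before left it; what a row does not reach is not made up. A row lasts 1/10 s, in which the tool goes at most 50 mm and 8.59 degrees, less where a joint would pass 70% of its speed; a pose out of reach is approached as far as the arm can. A call with a gripper value outside its range is refused whole. The fingers move at their own pace and stop on an object; the grip force is fixed at half the most. Time passes only in rows, so rows that do not move let the fingers close. It gives the time, the measured TCP pose, the force, the opening and the grip force at its end, in the units of the state.
- manip.state(): the state, without advancing time (a new reading comes with each control period).
- manip.grab_frame(name): name is "scene" or "top" or "wrist"; returns a dict with "frame" (400x640x3 uint8, blue, green, red), "mtx" (3x3 intrinsics, pixels), "R" (3x3) and "t" (3): a world point X has camera coordinates R X + t. Camera axes: x right, y down, z forward; pixel columns grow to the right and rows downward; lengths in m; the calibration is good to about 2 mm. A picture is of the moment at which its call begins. There is no depth.
- manip.job_done(): hands the job in; it is judged then, once.
The state is a dict: "time": time; "joint_pos": joint angles; "joint_vel": joint speeds; "joint_efforts": joint torques, N m; "tool_pos": TCP position; "tool_rot": TCP orientation; "contact_force": force on the tool from outside, world axes, zero at the start; "ft_torque": the same for the moment, N m; "gripper_width": opening from 0.0 (shut) to 1.0 (fully open); "grasp_force": force on a finger pad.
Only numpy, scipy, OpenCV 4.12 (cv2) and the standard library are available. Lean on these libraries where they do the work, as an engineer would, in place of code of your own. Each camera call takes 0.05 s, during which the arm holds its last target. There are 200 camera calls.

### The job

Take the scanner wand from its stand and read the square code on the large bottle's cap, then the one on the small bottle's cap: each time hold the wand's window about 4 cm off the code, centred and square to it, steady for a good second. Then hang the wand back in its fork, upright, let go of it, and press the spring paddle fully down to log the readings, and release it. Do not bump the bottles or their holders or shift anything else on the bench.

Things in the scene. Friction and masses are not known exactly. Their poses are not given: they have to be found in the camera images.
- scan_wand: Scanner wand, 158 mm long, 0.12 kg, hanging upright in the stand. Origin: centre of the dark round window at its lower end; +z up the wand, so it looks along -z. From the window up: head dia 38 mm (z 0-24, tapering to the neck at 34), neck dia 20 (to 70), collar dia 40 (70-78), flat-sided handle (78-158), 28 mm along x, 24 along y: grip it across y. Mass centre near the collar.
- wand_collar (a point): Centre of the underside of the wand's collar, 70 mm above the window on the wand's axis. As it hangs at the start, the wand's axes are parallel to the stand's.
- wand_stand: Fixed stand with a two-tined fork open to its -x. Origin on the bench under the hanging wand's axis; z up. Base 10 mm thick, x -53 to 77, y -50 to 50 mm. Column behind the wand, x 45 to 67, y -23 to 23, up to z 138. Tines at z 132 to 140, x -32 to 64; slot 27 mm wide, closed behind x = 16; lips 4 mm high on the tine tips.
- stand_seat (a point): Middle of the fork's slot at the tines' top face (z 140 mm), where the centre of the collar's underside rests. The wand's head is too wide for the slot: to take the wand out lift it about 15 mm (5 to 25), then draw it out along the stand's -x by 60 mm or more; hang it the reverse way.
- large_holder: Fixed holder of the large bottle: base 110x77x8 mm with a tilted steel cup between two side cheeks; it tips the bottle towards its own -x. Origin centre of underside.
- large_bottle: The large bottle: white wide-neck plastic bottle, diameter 47, 98 mm long, fixed in its holder with its axis 32 degrees off vertical. Origin: centre of its base; +z runs along its axis out through the cap. The square code (24 mm) is centred on the flat cap top (diameter 40) at z = 98 mm, facing +z.
- small_holder: Fixed holder of the small bottle: base 110x63x8 mm, tilted steel cup between two cheeks; it tips the bottle towards its own -x. Origin centre of underside.
- small_bottle: The small bottle: squat dark plastic bottle, diameter 34, 59 mm long, fixed in its holder with its axis 36 degrees off vertical. Origin: centre of its base; +z runs along its axis out through the cap. The square code (19 mm) is centred on the flat cap top (diameter 28) at z = 59 mm, facing +z.
- paddle_base: Fixed rubber base of the paddle switch, 135x96x10 mm; origin centre of underside; the hinge runs along its y at x = 55, z = 30 mm.
- paddle (a joint): Spring paddle: steel plate 112 long, 74 wide, 6 mm thick, hinged at its back (+x) end, free end to the base's -x sloping up at rest. 0 = up, 0.2 rad = fully down on its stop (plate level); springs back. Needs about 3 N at the press point to start and 6 N to reach the stop.
- paddle_press (a point): Point to press: on the plate's top face in mid-width, 85 mm from the hinge; about 50 mm above the bench when up, 33 mm when fully down.
- wash_bottle: Bystander: white squeeze wash bottle, 69x120x206 mm with its bent spout, standing; origin centre of underside
- cylinder: Bystander: slim clear measuring cylinder on a hexagonal foot, 61x70x235 mm, standing between the two bottle holders; origin centre of underside
- timer: Bystander: flat white lab timer, 62x66x19 mm; origin centre of underside
- beaker: Bystander: white plastic beaker, diameter 76, height 92 mm; origin centre of underside
- bulb: Bystander: rubber pipette bulb lying down, 54x88x56 mm; origin centre of underside

How it is judged:
On the way, in this order (a step that is already met when the one before it is completed fails the run):
1. the wand is held steady and square on the large bottle's code for 0.8 s (window 20 to 65 mm off the cap, within 11 mm of its axis each way and 10.5 degrees of square, under 30 mm/s and 0.25 rad/s) (x of scan_wand in the frame of large_bottle between -0.011 and 0.011 m and y of scan_wand in the frame of large_bottle between -0.011 and 0.011 m and z of scan_wand in the frame of large_bottle between 0.118 and 0.163 m and angle between the z axis of scan_wand and the z axis of large_bottle, either way round below 0.19 rad and linear speed of scan_wand below 0.03 m/s and angular speed of scan_wand below 0.25 rad/s), for 0.8 s.
2. the wand is held steady and square on the small bottle's code for 0.8 s (window 20 to 65 mm off the cap, within 11 mm of its axis each way and 10.5 degrees of square, under 30 mm/s and 0.25 rad/s) (x of scan_wand in the frame of small_bottle between -0.011 and 0.011 m and y of scan_wand in the frame of small_bottle between -0.011 and 0.011 m and z of scan_wand in the frame of small_bottle between 0.079 and 0.124 m and angle between the z axis of scan_wand and the z axis of small_bottle, either way round below 0.19 rad and linear speed of scan_wand below 0.03 m/s and angular speed of scan_wand below 0.25 rad/s), for 0.8 s.
3. the wand hangs upright in its fork again, let go (distance between wand_collar and stand_seat below 0.012 m and angle between scan_wand's own z axis and vertical below 0.08 rad and linear speed of scan_wand below 0.02 m/s and contact force between scan_wand and the fingers below 0.1 N), for 0.2 s.
4. the paddle is pressed fully down (value of joint paddle above 0.185 rad), for 0.1 s.
At the end, for the whole second after the job is handed in: The wand hangs in its fork (collar within 12 mm of its seat, within 4.5 degrees of upright), at rest and let go, and the paddle has sprung back up (below 0.03 rad) (all of step 3 and value of joint paddle below 0.03 rad); the robot touches nothing.
It fails at once if a bottle or its holder is bumped (over 3 N) (contact force between any of large_holder, small_holder and anything else above 3 N).
It fails at once if a bystander is shifted or lifted by more than 25 mm (distance of any of wash_bottle, cylinder, timer, beaker, bulb from where it was at the start of the episode above 0.025 m).
It also fails if it takes over 72 s, if anything falls off the work surface, if the arm or the gripper's body presses on something with over 40 N, if the wrist force passes 120 N, or if a joint passes its speed limit or range.

## Working session

There is one attempt and no reset: what is moved stays moved. The work goes in short steps, Python scripts to look and compute and a tool call to move; the robot and the scene stay as the last step left them, time stands still between calls to the robot, and variables do not carry over. Pictures are saved under pics/ and viewed, at most 10 in all, crops included, and the job is handed in when it is done.

Besides the shell and the picture viewer there is one more tool, called after "Call:" as name([rows], argument=value, ...), one row to a line, values as JSON. play_rows: Moves the arm, as the interface text tells. Its arguments: {"type":"object","properties":{"series":{"type":"array"}},"required":["series"]}

```bash
mkdir -p pics
cat > h.py <<'E'
import numpy as np, cv2, pickle
from scipy.spatial.transform import Rotation as Rn
from plant import manip
def grab(n,f):
    d=manip.grab_frame(n); cv2.imwrite(f'pics/{f}.png',d['frame']); pickle.dump({k:np.array(v) for k,v in d.items()},open(f'pics/{f}.pkl','wb')); return d
def load(f): return pickle.load(open(f'pics/{f}.pkl','rb'))
def ray(d,uv):
    q=cv2.undistortPoints(np.array([[uv]],float),np.array(d['mtx']),None)[0,0]
    R=np.array(d['R']);return -R.T@np.array(d['t']), R.T@np.array([*q,1.])
def plane(d,uv,z):
    c,r=ray(d,uv); return c+r*(z-c[2])/r[2]
def tri(l):
    A=np.zeros((3,3));b=np.zeros(3)
    for d,uv in l:
        c,r=ray(d,uv); r=r/np.linalg.norm(r);P=np.eye(3)-np.outer(r,r);A+=P;b+=P@c
    X=np.linalg.solve(A,b); return X,[proj(d,X)-uv for d,uv in l]
def proj(d,X):
    p=np.array(d['mtx'])@(np.array(d['R'])@X+np.array(d['t'])); return p[:2]/p[2]
E
python3 - <<'E'
from h import *
for n in['scene','top','wrist']:
    d=grab(n,n+'0'); print(n,-np.array(d['R']).T@d['t'],np.array(d['mtx'])[0,0])
    
s=manip.state(); print(s['time'],s['tool_pos'],s['tool_rot'],s['gripper_width'])
E
```

```text
scene [0.04263547 1.01682099 0.92035313] 511.40237997143197
top [0.49713152 0.06412974 1.35230884] 425.3162423915531
wrist [ 0.24224016 -0.58155229  0.37174722] 345.8911633004975
0.15 [ 0.17251115 -0.60023975  0.23035625] [-7.82818249e-04  9.90233491e-01  1.39416713e-01 -1.47557186e-05] 1.0023849927298751
```

View pics/scene0.png

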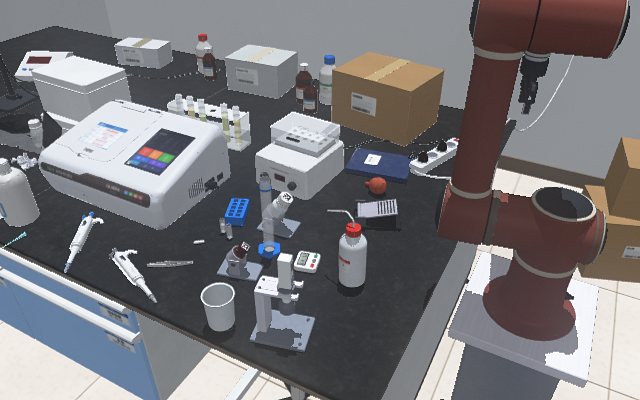

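View pics/top0.png

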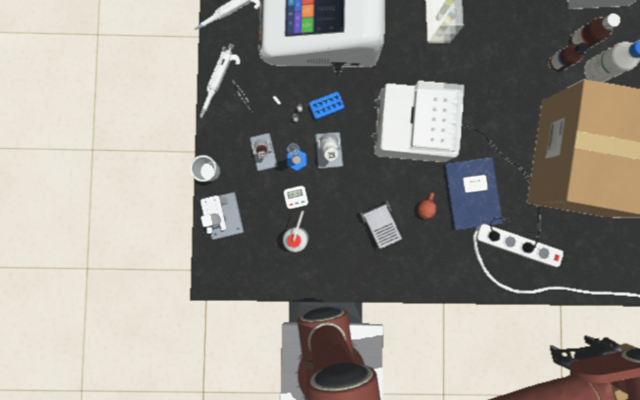

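The scene view shows the stand at about (285,310), the small holder (240,262), cylinder (268,220), large holder (280,215) and paddle (377,208). In the top view these are the stand (222,215), small cap (262,150), large cap (330,150) and paddle (381,227). I'll enlarge both.

Run:
```python
from h import *
a=cv2.imread('pics/top0.png')[120:260,190:410]; cv2.imwrite('pics/topc.png',cv2.resize(a,None,fx=3.6,fy=3.6,interpolation=cv2.INTER_CUBIC))
a=cv2.imread('pics/scene0.png')[170:350,195:405]; cv2.imwrite('pics/scenec.png',cv2.resize(a,None,fx=3.3,fy=3.3,interpolation=cv2.INTER_CUBIC))
```

```text
(no output)
```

View pics/topc.png

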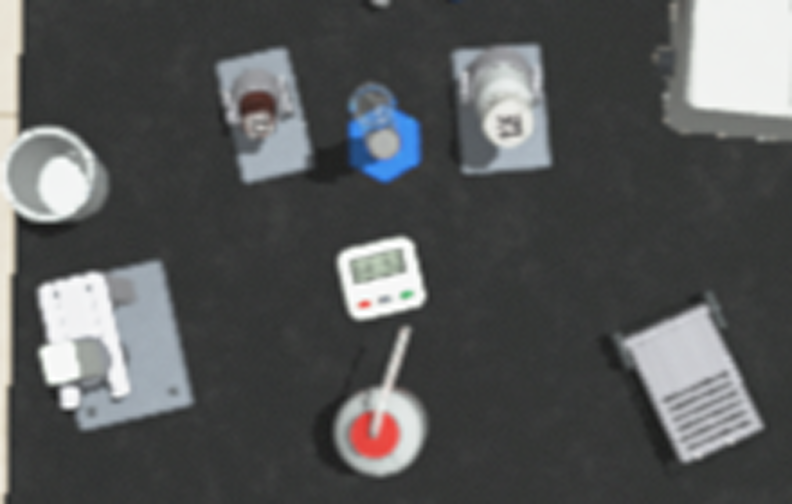

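View pics/scenec.png

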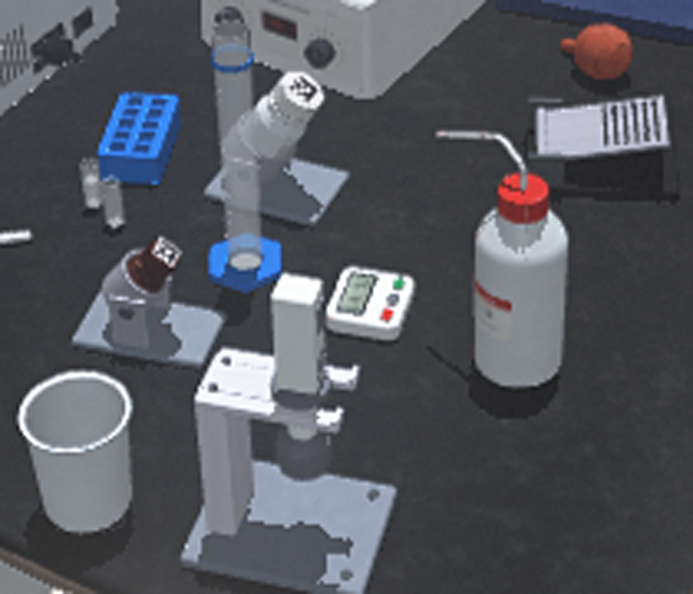

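The top crop shows the large code at (510,126), the small code at (259,122), the stand base's right edge from (160,262) to (190,403), and the paddle plate. The scene crop shows the codes at (305,90) and (166,253). The fork opens towards the robot.

Run:
```python
from h import *
T=load('top0');S=load('scene0')
tp=lambda p:np.array([(p[0]+.5)/3.6-.5+190,(p[1]+.5)/3.6-.5+120])
sc=lambda p:np.array([(p[0]+.5)/3.3-.5+195,(p[1]+.5)/3.3-.5+170])
np.set_printoptions(precision=4,suppress=True)
def rect(n,ps,z):
    P=np.array([plane(T,tp(p),z)[:2] for p in ps]); print(n,P.tolist(),'ctr',P.mean(0))
    e=[P[(i+1)%len(P)]-P[i] for i in range(len(P))]; print('  len',[round(np.linalg.norm(v),4) for v in e],'ang',[round(np.degrees(np.arctan2(v[1],v[0])),1) for v in e])
for n,a,b in [('Lcode',(510,126),(305,90)),('Scode',(259,122),(166,253))]: print(n,*tri([(T,tp(a)),(S,sc(b))]))
rect('Lh',[(452,47),(541,44),(552,167),(462,173)],.008)
rect('Sh',[(217,62),(287,47),(312,165),(245,182)],.008)
rect('stand',[(160,262),(190,403),(82,430)],.010)
rect('handle top',[(40,345),(72,340),(80,376),(45,384)],.228)
rect('plate',[(622,350),(706,305),(764,426),(687,463)],.04)
# scene base corners of stand
for p in [(395,488),(355,592),(185,565)]: print('standS',plane(S,sc(p),.01))
# wand handle top in scene: corners of the top face
print('handletopS',plane(S,sc((299,283)),.228),'tri',tri([(T,tp((59,361))),(S,sc((299,283)))]))
s=manip.state(); print(Rn.from_quat(np.roll(s['tool_rot'],-1)).as_matrix())
```

```text
Lcode [0.6688 0.0156 0.1118] [array([0.004, 0.008]), array([-0.0094, -0.0009])]
Scode [0.6712 0.2229 0.0843] [array([0.1428, 0.2581]), array([-0.3446, -0.0427])]
Lh [[0.7525425595824329, 0.06406173913735129], [0.7568268160764423, -0.014737541582534597], [0.6475527813293749, -0.02607702241167907], [0.6407342089145661, 0.053259262703417576]] ctr [0.6994 0.0191]
  len [np.float64(0.0789), np.float64(0.1099), np.float64(0.0796), np.float64(0.1123)] ang [np.float64(-86.9), np.float64(-174.1), np.float64(94.9), np.float64(5.5)]
Sh [[0.7349814060339761, 0.27112711552355867], [0.7495776325372728, 0.20980251446544756], [0.6453088624800695, 0.18541350084054814], [0.629184230151321, 0.24387393949771147]] ctr [0.6898 0.2276]
  len [np.float64(0.063), np.float64(0.1071), np.float64(0.0606), np.float64(0.1093)] ang [np.float64(-76.6), np.float64(-166.8), np.float64(105.4), np.float64(14.4)]
stand [[0.557368907566904, 0.31603953265800955], [0.43492413910197836, 0.28664059344388104], [0.4100192896057748, 0.3795973895049872]] ctr [0.4674 0.3274]
  len [np.float64(0.1259), np.float64(0.0962), np.float
[... 416 characters left out ...]
64(103.9), np.float64(9.1)]
plate [[0.4875916884495288, -0.08626059627308681], [0.5274100130659928, -0.15808968013196367], [0.42468265450010567, -0.20886112804493223], [0.39213621368629414, -0.14307435838928673]] ctr [ 0.458  -0.1491]
  len [np.float64(0.0821), np.float64(0.1146), np.float64(0.0734), np.float64(0.1111)] ang [np.float64(-61.0), np.float64(-153.7), np.float64(116.3), np.float64(30.8)]
standS [0.4342 0.2893 0.01  ]
standS [0.4141 0.3827 0.01  ]
standS [0.5267 0.4177 0.01  ]
handletopS [0.4731 0.3437 0.228 ] tri (array([0.4731, 0.3456, 0.2296]), [array([0.1879, 0.3614]), array([-0.519 , -0.0431])])
[[ 0.9611  0.2761 -0.0002]
 [ 0.2761 -0.9611  0.0015]
 [ 0.0002 -0.0016 -1.    ]]
```

Call:
play_rows([
  [[0.03,0.035,0.01,0,0,0,1],[0.03,0.035,0.01,0,0,0,1],[0.03,0.035,0.01,0,0,0,1],[0.03,0.035,0.01,0,0,0,1],[0.03,0.035,0.01,0,0,0,1],[0.03,0.035,0.01,0,0,0,1],[0.03,0.035,0.01,0,0,0,1],[0.03,0.035,0.01,0,0,0,1],[0.03,0.035,0.01,0,0,0,1],[0.03,0.035,0.01,0,0,0,1]],
])

```text
time: 1.15
tool_pos: [0.4734, -0.2489, 0.3315]
tool_rot: [0.0, 0.99, 0.139, -0.0]
contact_force: [1.5, -0.0, -0.3]
gripper_width: 0.997
grasp_force: 0.0
```

Call:
play_rows([
  [[0,0.048,0,0,0,-0.2,1],[0,0.048,0,0,0,-0.2,1],[0,0.048,0,0,0,-0.2,1],[0,0.048,0,0,0,-0.2,1],[0,0.048,0,0,0,-0.2,1],[0,0.048,0,0,0,-0.2,1],[0,0.048,0,0,0,-0.2,1],[0,0.048,0,0,0,-0.2,1],[0,0.048,0,0,0,-0.2,1],[0,0.048,0,0,0,-0.2,1]],
])

```text
time: 2.15
tool_pos: [0.472, 0.2313, 0.3311]
tool_rot: [0.0, 0.993, 0.122, 0.0]
contact_force: [0.5, 0.3, 0.4]
gripper_width: 1.0
grasp_force: 0.0
```

Call:
play_rows([
  [[0,0.04,0,0,0,0,1],[0,0.04,0,0,0,0,1],[0,0.036,0,0,0,0,1],[0,0,0,0,0,0,1]],
])

```text
time: 2.55
tool_pos: [0.4716, 0.3486, 0.3302]
tool_rot: [-0.0, 0.992, 0.124, -0.001]
contact_force: [0.0, -0.5, -0.0]
gripper_width: 1.0
grasp_force: 0.0
```

Run:
```python
from h import *
d=grab('wrist','w1'); s=manip.state(); print(s['tool_pos'],s['joint_pos']); print(np.array(d['R']),-np.array(d['R']).T@d['t'])
```

```text
[0.47195412 0.34679488 0.33031677] [ 5.06746145e-01 -7.88743033e-02  1.58040312e+00 -1.54965421e-04
  1.64188628e+00  1.82959190e+00]
[[ 2.47675774e-01 -9.68842674e-01 -7.64636362e-04]
 [-9.29242728e-01 -2.37775596e-01  2.82790944e-01]
 [-2.74161746e-01 -6.93299330e-02 -9.59181264e-01]] [0.54213426 0.36531766 0.47156335]
```

View pics/w1.png

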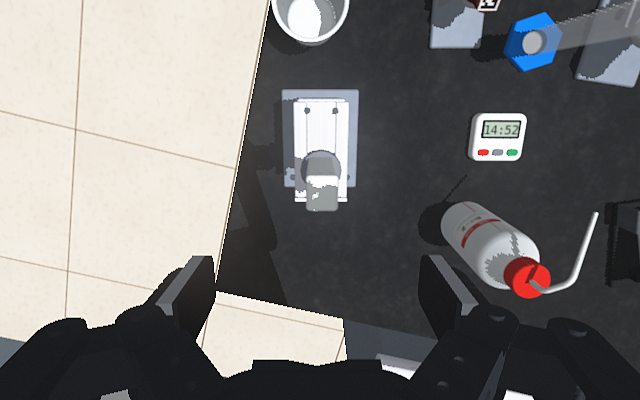

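The wrist view shows the handle's top face centred at (322,194), and the fork is parallel to the image axes.

Run:
```python
from h import *
d=load('w1'); np.set_printoptions(precision=4,suppress=True)
P=[plane(d,p,.228) for p in [(322,194),(306,177),(337,177),(307,211),(337,211)]]; print(np.array(P)); 
B=[plane(d,p,.01) for p in [(283,90),(359,90),(283,186),(358,186)]]; print(np.array(B),np.mean(B,0))
e=B[1]-B[0];print(np.degrees(np.arctan2(e[1],e[0])),np.degrees(np.arctan2(*(B[0]-B[2])[1::-1])))
```

```text
[[0.4757 0.3444 0.228 ]
 [0.4852 0.3588 0.228 ]
 [0.4907 0.3371 0.228 ]
 [0.4602 0.3519 0.228 ]
 [0.4657 0.3303 0.228 ]]
[[0.5373 0.4085 0.01  ]
 [0.5613 0.3147 0.01  ]
 [0.414  0.3806 0.01  ]
 [0.4396 0.2804 0.01  ]] [0.4881 0.3461 0.01  ]
-75.66055227501856 12.770952181203366
```

Call:
play_rows([
  [[0.003,-0.0015,-0.035,0,0,0,1],[0,0,-0.035,0,0,0,1],[0,0,-0.035,0,0,0,1],[0,0,-0.035,0,0,0,1],[0,0,-0.021,0,0,0,1],[0,0,0,0,0,0,1],[0,0,0,0,0,0,0.6],[0,0,0,0,0,0,0.4],[0,0,0,0,0,0,0.33]],
])

```text
time: 3.5
tool_pos: [0.4768, 0.3442, 0.1727]
tool_rot: [-0.001, 0.993, 0.122, 0.002]
contact_force: [0.6, 0.1, -0.2]
gripper_width: 0.517
grasp_force: 0.0
```

Call:
play_rows([
  [[0,0,0,0,0,0,0.2],[0,0,0,0,0,0,0.1],[0,0,0,0,0,0,0],[0,0,0,0,0,0,0],[0,0,0,0,0,0,0],[0,0,0,0,0,0,0]],
])

```text
time: 4.1
tool_pos: [0.4763, 0.3442, 0.1718]
tool_rot: [-0.0, 0.993, 0.122, 0.001]
contact_force: [-0.4, 0.3, 5.9]
gripper_width: 0.273
grasp_force: 60.3
```

Call:
play_rows([
  [[0,0,0.008,0,0,0,0],[0,0,0.008,0,0,0,0],[0,0,0,0,0,0,0],[-0.0145,-0.0035,0,0,0,0,0],[-0.0195,-0.0048,0,0,0,0,0],[-0.0195,-0.0048,0,0,0,0,0],[-0.0195,-0.0048,0,0,0,0,0],[-0.01,-0.0025,0,0,0,0,0],[0,0,0,0,0,0,0]],
])

```text
time: 5.0
tool_pos: [0.3917, 0.3233, 0.186]
tool_rot: [0.0, 0.992, 0.122, -0.0]
contact_force: [1.1, -0.3, -0.7]
gripper_width: 0.273
grasp_force: 59.4
```

Run:
```python
from h import *
np.set_printoptions(precision=4,suppress=True)
s=manip.state(); print(s['time'],s['tool_pos'],s['tool_rot'],s['contact_force'],s['gripper_width'])
R0=Rn.from_quat(np.roll(s['tool_rot'],-1)); p=np.array(s['tool_pos'])
for n,c,y,t in [('L',[.669,.0155,.112],5.3,32),('S',[.671,.223,.0843],14,36)]:
    y,t=np.radians([y,t]); a=np.array([-np.sin(t)*np.cos(y),-np.sin(t)*np.sin(y),np.cos(t)])
    T=np.array(c)+a*(.04+.102); z=-R0.as_matrix()[:,2]
    k=np.cross(z,a);k/=np.linalg.norm(k);rv=k*np.arccos(z@a)
    print(n,T,T-p,'rotvec deg',np.degrees(rv), 'window',np.array(c)+a*.04)
```

```text
5.0 [0.3917 0.3233 0.186 ] [ 0.      0.9925  0.1225 -0.0001] [ 1.0568 -0.2574 -0.6657] 0.2729212825782174
L [0.5941 0.0085 0.2324] [ 0.2024 -0.3147  0.0464] rotvec deg [  2.9598 -31.8723   0.0019] window [0.6479 0.0135 0.1459]
S [0.59   0.2028 0.1992] [ 0.1983 -0.1204  0.0132] rotvec deg [  8.7133 -34.9398   0.0013] window [0.6482 0.2173 0.1167]
```

Call:
play_rows([
  [[0,0,0.045,0,0,0,0],[0,0,0.045,0,0,0,0],[0,0,0.045,0,0,0,0],[0,0,0.045,0,0,0,0]],
])

```text
time: 5.4
tool_pos: [0.3933, 0.3235, 0.3682]
tool_rot: [-0.0, 0.993, 0.122, 0.0]
contact_force: [0.9, 1.5, -1.4]
gripper_width: 0.273
grasp_force: 59.4
```

Call:
play_rows([
  [[0.016,-0.032,0,0.3,-3.19,0,0],[0.016,-0.032,0,0.3,-3.19,0,0],[0.016,-0.032,0,0.3,-3.19,0,0],[0.016,-0.032,0,0.3,-3.19,0,0],[0.016,-0.032,0,0.3,-3.19,0,0],[0.016,-0.032,0,0.3,-3.19,0,0],[0.016,-0.032,-0.015,0.3,-3.19,0,0],[0.016,-0.032,-0.015,0.3,-3.19,0,0],[0.016,-0.032,-0.015,0.3,-3.19,0,0],[0.016,-0.032,-0.015,0.3,-3.19,0,0]],
])

```text
time: 6.4
tool_pos: [0.5535, 0.0015, 0.3063]
tool_rot: [0.008, 0.954, 0.117, 0.277]
contact_force: [0.1, 0.2, -1.9]
gripper_width: 0.274
grasp_force: 59.7
```

Run:
```python
from h import *
np.set_printoptions(precision=4,suppress=True)
d=grab('wrist','w2'); s=manip.state(); print(s['time'],s['tool_pos'],s['tool_rot'],s['contact_force'],s['gripper_width'],s['joint_pos'])
print(proj(d,np.array([.669,.0155,.112])),-Rn.from_quat(np.roll(s['tool_rot'],-1)).as_matrix()[:,2])
```

```text
6.45 [ 0.5528 -0.0026  0.301 ] [0.01   0.9546 0.1151 0.2746] [-0.3122 -3.5467 -4.5707] 0.27542829302036753 [-0.2208 -0.5271  2.053   0.1799  1.0867  1.0693]
[311.8794 168.9643] [-0.5265 -0.0441  0.849 ]
```

View pics/w2.png

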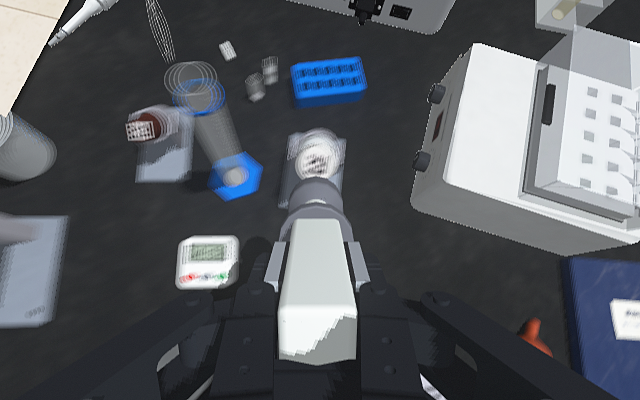

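The picture is motion-blurred: the large code is near (320,160), against a prediction of (312,169), and the wand is held in line. I'll take a still frame.

Run:
```python
from h import *
np.set_printoptions(precision=4,suppress=True)
d=grab('wrist','w3'); s=manip.state(); print(s['time'],s['tool_pos'],s['joint_vel'])
print(proj(d,np.array([.669,.0155,.112])),proj(d,np.array([.671,.223,.0843])))
a=d['frame']; A=cv2.resize(a[100:250,240:400],None,fx=3.5,fy=3.5,interpolation=cv2.INTER_CUBIC)
B=cv2.resize(a[100:210,100:220],None,fx=3.5,fy=3.5,interpolation=cv2.INTER_CUBIC)
C=np.zeros((A.shape[0],A.shape[1]+B.shape[1],3),np.uint8);C[:,:A.shape[1]]=A;C[:B.shape[0],A.shape[1]:]=B[:C.shape[0]]
cv2.imwrite('pics/w3c.png',C[:,:800]);print(C.shape,A.shape)
```

```text
6.5 [ 0.5518 -0.0005  0.3015] [ 0.063  -0.0161 -0.0439  0.0029  0.0587  0.0615]
[307.8825 164.5025] [128.531  129.1727]
(525, 980, 3) (525, 560, 3)
```

View pics/w3c.png

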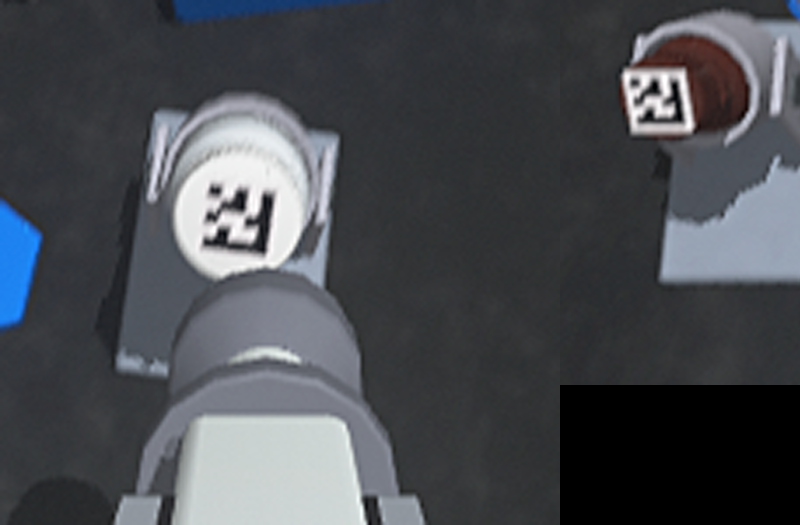

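The still frame puts the large code at (308,162) and the small one at (128,129), both within 3 px of prediction. Moving in.

Call:
play_rows([
  [[0.009,0.002,-0.015,0,0,0,0],[0.011,0.002,-0.017,0,0,0,0],[0.011,0.002,-0.017,0,0,0,0],[0.008,0.002,-0.013,0,0,0,0],[0.004,0.001,-0.006,0,0,0,0],[0,0,0,0,0,0,0],[0,0,0,0,0,0,0],[0,0,0,0,0,0,0],[0,0,0,0,0,0,0],[0,0,0,0,0,0,0]],
])

```text
time: 7.5
tool_pos: [0.5957, 0.0123, 0.2392]
tool_rot: [0.008, 0.954, 0.117, 0.276]
contact_force: [0.5, 0.4, -0.6]
gripper_width: 0.272
grasp_force: 59.9
```

Run:
```python
from h import *
np.set_printoptions(precision=4,suppress=True)
d=grab('wrist','w4'); s=manip.state(); p=np.array(s['tool_pos']);z=Rn.from_quat(np.roll(s['tool_rot'],-1)).as_matrix()[:,2]
w=p+z*.102; c=np.array([.670,.0155,.113]); print(s['time'],p,-z,'window',w,'off',w-c,'axial',(w-c)@-z,'lat',(w-c)-z*((w-c)@z),s['contact_force'])
```

```text
7.55 [0.5957 0.0123 0.2389] [-0.529  -0.0495  0.8472] window [0.6496 0.0174 0.1525] off [-0.0204  0.0019  0.0395] axial 0.04418259249321943 lat [0.003  0.0041 0.0021] [-0.1164 -0.3108 -0.4936]
```

Call:
play_rows([
  [[0,0,0,0,0,0,0],[0,0,0,0,0,0,0],[0,0,0,0,0,0,0],[0,0,0,0,0,0,0],[0,0,0,0,0,0,0],[0,0,0,0,0,0,0],[0,0,0,0,0,0,0],[0,0,0,0,0,0,0],[0,0,0,0,0,0,0]],
])

```text
time: 8.45
tool_pos: [0.5956, 0.0124, 0.2383]
tool_rot: [0.008, 0.954, 0.117, 0.276]
contact_force: [1.2, -0.1, -1.9]
gripper_width: 0.272
grasp_force: 59.9
```

View pics/w4.png

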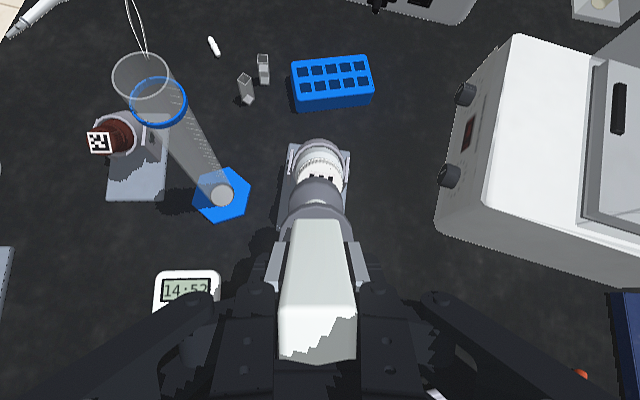

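The wand sits just off the cap, about 5 mm sideways by estimate. I'll trim that and dwell again for certainty.

Call:
play_rows([
  [[-0.002,-0.004,-0.003,0,0,0,0],[0,0,0,0,0,0,0],[0,0,0,0,0,0,0],[0,0,0,0,0,0,0],[0,0,0,0,0,0,0],[0,0,0,0,0,0,0],[0,0,0,0,0,0,0],[0,0,0,0,0,0,0],[0,0,0,0,0,0,0],[0,0,0,0,0,0,0]],
])

```text
time: 9.45
tool_pos: [0.5936, 0.0084, 0.2353]
tool_rot: [0.008, 0.954, 0.117, 0.276]
contact_force: [-0.8, 0.9, -1.5]
gripper_width: 0.272
grasp_force: 59.9
```

Call:
play_rows([
  [[0,0,0,0,0,0,0],[0,0,0,0,0,0,0],[0,0,0,0,0,0,0],[0,0,0,0,0,0,0],[-0.02,-0.002,0.032,0,0,0,0],[-0.022,-0.002,0.036,0,0,0,0],[-0.022,-0.002,0.036,0,0,0,0]],
])

```text
time: 10.15
tool_pos: [0.5286, 0.0025, 0.3398]
tool_rot: [0.008, 0.954, 0.117, 0.275]
contact_force: [1.4, 0.1, -1.4]
gripper_width: 0.271
grasp_force: 59.8
```

Run:
```python
from h import *
np.set_printoptions(precision=4,suppress=True)
s=manip.state(); p=np.array(s['tool_pos']);M=Rn.from_quat(np.roll(s['tool_rot'],-1)).as_matrix();z=-M[:,2]
print(s['time'],p,z)
y,t=np.radians([14,36]); a=np.array([-np.sin(t)*np.cos(y),-np.sin(t)*np.sin(y),np.cos(t)]); c=np.array([.671,.223,.0843])
T=c+a*.142; k=np.cross(z,a);k/=np.linalg.norm(k); print(T,T+.07*a-p,'axis',a,np.degrees(k*np.arccos(z@a)))
```

```text
10.15 [0.5286 0.0025 0.3398] [-0.5272 -0.05    0.8483]
[0.59   0.2028 0.1992] [ 0.0215  0.1903 -0.084 ] axis [-0.5703 -0.1422  0.809 ] [ 4.6044 -3.2892  2.6678]
```

Call:
play_rows([
  [[-0.01,0.024,0,0.575,-0.41,0.333,0],[-0.01,0.024,0,0.575,-0.41,0.333,0],[0,0.024,0,0.575,-0.41,0.333,0],[0,0.024,0,0.575,-0.41,0.333,0],[0,0.024,0,0.575,-0.41,0.333,0],[0,0.024,-0.014,0.575,-0.41,0.333,0],[0.01,0.024,-0.02,0.575,-0.41,0.333,0],[0.015,0.022,-0.025,0.575,-0.41,0.333,0],[0.0165,0,-0.025,0,0,0,0],[0,0,0,0,0,0,0]],
])

```text
time: 11.15
tool_pos: [0.5494, 0.1925, 0.2491]
tool_rot: [-0.033, 0.944, 0.129, 0.303]
contact_force: [-0.3, -1.7, -2.4]
gripper_width: 0.268
grasp_force: 60.0
```

Run:
```python
from h import *
np.set_printoptions(precision=4,suppress=True)
d=grab('wrist','w5');s=manip.state(); p=np.array(s['tool_pos']);M=Rn.from_quat(np.roll(s['tool_rot'],-1)).as_matrix();z=-M[:,2]
print(s['time'],p,z,s['contact_force'])
y,t=np.radians([14,36]); a=np.array([-np.sin(t)*np.cos(y),-np.sin(t)*np.sin(y),np.cos(t)]); c=np.array([.671,.223,.0843])
T=c+a*.142; k=np.cross(z,a);k/=np.linalg.norm(k); print(T-p,np.degrees(k*np.arccos(z@a)),proj(d,c))
# code: white quad near the prediction
u=proj(d,c).astype(int); g=cv2.cvtColor(d['frame'],cv2.COLOR_BGR2GRAY); x0,y0=u-35
m=(g[y0:y0+70,x0:x0+70]>190).astype(np.uint8); m=cv2.morphologyEx(m,cv2.MORPH_CLOSE,np.ones((7,7)))
for q in cv2.findContours(m,0,2)[0]:
    if cv2.contourArea(q)>60: print(cv2.minAreaRect(q),(x0,y0))
```

```text
11.2 [0.5501 0.1924 0.2521] [-0.5666 -0.1411  0.8118] [ 1.0904 -0.5531 -0.5826]
[ 0.0399  0.0104 -0.0529] [ 0.0721 -0.2643  0.0044] [315.6095 162.2305]
((43.5, 28.5), (29.0, 31.0), 90.0) (np.int64(280), np.int64(127))
((18.321918487548828, 21.80821990966797), (12.406363487243652, 27.738754272460938), 20.556045532226562) (np.int64(280), np.int64(127))
```

View pics/w5.png

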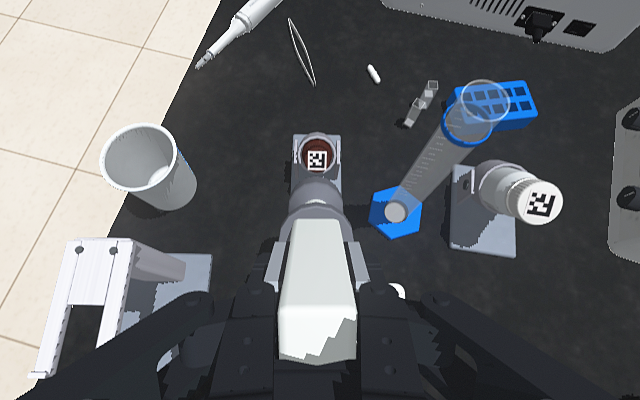

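The small code is at (317,160), predicted (316,162), so it lines up. Closing in and dwelling.

Call:
play_rows([
  [[0.01,0.0025,-0.013,0,0,0,0],[0.01,0.0025,-0.013,0,0,0,0],[0.01,0.0025,-0.013,0,0,0,0],[0.007,0.002,-0.009,0,0,0,0],[0.003,0.001,-0.005,0,0,0,0],[0,0,0,0,0,0,0],[0,0,0,0,0,0,0]],
])

```text
time: 11.9
tool_pos: [0.5913, 0.2029, 0.2033]
tool_rot: [-0.033, 0.942, 0.128, 0.308]
contact_force: [0.2, 0.8, -0.3]
gripper_width: 0.273
grasp_force: 60.2
```

Run:
```python
from h import *
np.set_printoptions(precision=4,suppress=True)
s=manip.state(); p=np.array(s['tool_pos']);z=Rn.from_quat(np.roll(s['tool_rot'],-1)).as_matrix()[:,2]
w=p+z*.102; c=np.array([.671,.223,.0843]); print(s['time'],p,-z,'axial',(w-c)@-z,'lat',(w-c)-z*((w-c)@z))
```

```text
11.9 [0.5913 0.2029 0.2033] [-0.5721 -0.142   0.8078] axial 0.04257099468848756 lat [0.003  0.0005 0.0022]
```

Call:
play_rows([
  [[-0.002,0,-0.002,0,0,0,0],[0,0,0,0,0,0,0],[0,0,0,0,0,0,0],[0,0,0,0,0,0,0],[0,0,0,0,0,0,0],[0,0,0,0,0,0,0],[0,0,0,0,0,0,0],[0,0,0,0,0,0,0],[0,0,0,0,0,0,0],[0,0,0,0,0,0,0]],
])

```text
time: 12.9
tool_pos: [0.5891, 0.2029, 0.2003]
tool_rot: [-0.033, 0.942, 0.128, 0.308]
contact_force: [-0.5, -0.3, -1.5]
gripper_width: 0.275
grasp_force: 60.2
```

Call:
play_rows([
  [[0,0,0,0,0,0,0],[0,0,0,0,0,0,0],[0,0,0,0,0,0,0],[0,0,0,0,0,0,0],[-0.022,-0.006,0.032,0,0,0,0],[-0.024,-0.006,0.036,0,0,0,0],[-0.024,-0.006,0.036,0,0,0,0],[0,0,0.04,0,0,0,0]],
])

```text
time: 13.7
tool_pos: [0.5168, 0.1846, 0.3447]
tool_rot: [-0.033, 0.942, 0.128, 0.307]
contact_force: [0.5, 0.6, -0.7]
gripper_width: 0.277
grasp_force: 60.0
```

Run:
```python
from h import *
np.set_printoptions(precision=4,suppress=True)
s=manip.state(); p=np.array(s['tool_pos']);R=Rn.from_quat(np.roll(s['tool_rot'],-1))
R0=Rn.from_quat([.9925,.1225,0,0])
print(s['time'],p,s['tool_rot'],'to preset above',np.array([.3957,.3243,.345])-p,np.degrees((R0*R.inv()).as_rotvec()))
```

```text
13.7 [0.5168 0.1846 0.3447] [-0.0334  0.9424  0.1282  0.3072] to preset above [-0.1211  0.1397  0.0003] [-8.2497 35.0453 -1.3738]
```

Call:
play_rows([
  [[-0.0151,0.0175,0,-1.03,4.38,-0.17,0],[-0.0151,0.0175,0,-1.03,4.38,-0.17,0],[-0.0151,0.0175,0,-1.03,4.38,-0.17,0],[-0.0151,0.0175,0,-1.03,4.38,-0.17,0],[-0.0151,0.0175,0,-1.03,4.38,-0.17,0],[-0.0151,0.0175,0,-1.03,4.38,-0.17,0],[-0.0151,0.0175,0,-1.03,4.38,-0.17,0],[-0.0154,0.0172,0,-1.04,4.385,-0.18,0],[0,0,0,0,0,0,0],[0,0,0,0,0,0,0]],
])

```text
time: 14.7
tool_pos: [0.3984, 0.3247, 0.3441]
tool_rot: [0.0, 0.992, 0.123, 0.001]
contact_force: [0.5, 0.3, -1.1]
gripper_width: 0.272
grasp_force: 60.1
```

Call:
play_rows([
  [[0,0,-0.03,0,0,0,0],[0,0,-0.035,0,0,0,0],[0,0,-0.035,0,0,0,0],[0,0,-0.035,0,0,0,0],[0,0,-0.02,0,0,0,0],[0,0,0,0,0,0,0],[0,0,0,0,0,0,0]],
])

```text
time: 15.4
tool_pos: [0.3984, 0.3242, 0.19]
tool_rot: [-0.0, 0.993, 0.122, 0.001]
contact_force: [-0.4, 0.1, -0.3]
gripper_width: 0.274
grasp_force: 60.1
```

Run:
```python
from h import *
np.set_printoptions(precision=4,suppress=True)
s=manip.state(); p=np.array(s['tool_pos']);R=Rn.from_quat(np.roll(s['tool_rot'],-1))
R0=Rn.from_quat([.9925,.1225,0,0])
print(s['time'],p,'err',np.array([.3957,.3243,.188])-p,np.degrees((R0*R.inv()).as_rotvec()))
d=grab('scene','s2'); a=d['frame'][230:360,230:350]; cv2.imwrite('pics/s2c.png',cv2.resize(a,None,fx=4.5,fy=4.5,interpolation=cv2.INTER_CUBIC))
```

```text
15.4 [0.3984 0.3242 0.19  ] err [-0.0027  0.0001 -0.002 ] [-0.0289  0.123   0.0494]
```

View pics/s2c.png

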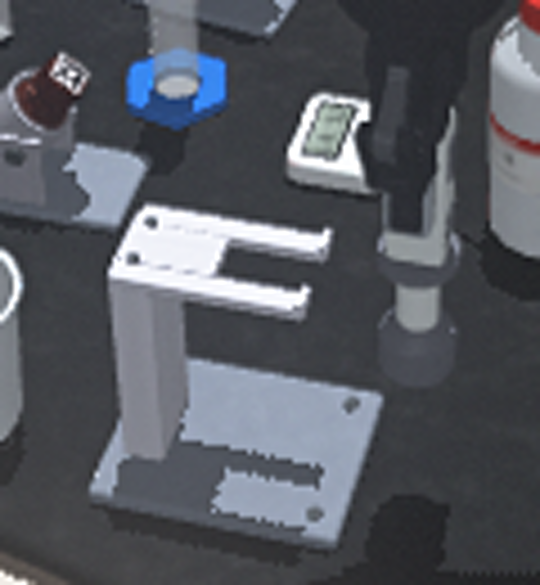

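The wand is upright in the grip with its collar above tine height, and the slot lies straight ahead. Sliding in.

Call:
play_rows([
  [[0.013,0.0033,0,0,0,0,0],[0.013,0.0033,0,0,0,0,0],[0.013,0.0034,0,0,0,0,0],[0.013,0.0033,0,0,0,0,0],[0.013,0.0033,0,0,0,0,0],[0.013,0.0034,0,0,0,0,0],[0,0,0,0,0,0,0],[0,0,-0.006,0,0,0,0],[0,0,-0.006,0,0,0,0],[0,0,0,0,0,0,0]],
])

```text
time: 16.45
tool_pos: [0.4747, 0.3441, 0.1754]
tool_rot: [0.001, 0.992, 0.123, -0.001]
contact_force: [-0.2, 0.7, -1.6]
gripper_width: 0.276
grasp_force: 60.1
```

Call:
play_rows([
  [[0.001,0,-0.002,0,0,0,0],[0,0,-0.002,0,0,0,0],[0,0,0,0,0,0,0],[0,0,0,0,0,0,0]],
])

```text
time: 16.85
tool_pos: [0.477, 0.3446, 0.1734]
tool_rot: [-0.0, 0.992, 0.122, 0.001]
contact_force: [-0.9, -0.0, -1.2]
gripper_width: 0.268
grasp_force: 60.1
```

Call:
play_rows([
  [[0,0,-0.001,0,0,0,0],[0,0,-0.001,0,0,0,0],[0,0,0,0,0,0,0],[0,0,0,0,0,0,0]],
])

```text
time: 17.25
tool_pos: [0.4772, 0.3447, 0.1719]
tool_rot: [-0.0, 0.992, 0.122, 0.001]
contact_force: [-2.1, -0.4, 1.9]
gripper_width: 0.275
grasp_force: 60.1
```

Call:
play_rows([
  [[0,0,-0.0005,0,0,0,0],[0,0,0,0,0,0,0.3],[0,0,0,0,0,0,0.35],[0,0,0,0,0,0,0.5],[0,0,0,0,0,0,0.7],[0,0,0,0,0,0,0.8],[0,0,0,0,0,0,0.8],[0,0,0,0,0,0,0.8],[0,0,0,0,0,0,0.8],[0,0,0,0,0,0,0.8]],
])

```text
time: 18.25
tool_pos: [0.477, 0.3446, 0.1708]
tool_rot: [0.0, 0.992, 0.122, 0.0]
contact_force: [-0.2, 0.3, -0.7]
gripper_width: 0.802
grasp_force: 0.0
```

Call:
play_rows([
  [[0,0,0.015,0,0,0,0.8],[0,0,0.03,0,0,0,0.8],[0,0,0.04,0,0,0,0.8],[0,0,0.04,0,0,0,0.8],[0,0,0.04,0,0,0,0.8],[0,0,0,0,0,0,0.8]],
])

```text
time: 18.85
tool_pos: [0.4792, 0.3459, 0.3458]
tool_rot: [-0.003, 0.992, 0.122, 0.007]
contact_force: [0.5, 0.1, 0.8]
gripper_width: 0.803
grasp_force: 0.0
```

Run:
```python
from h import *
np.set_printoptions(precision=4,suppress=True)
d=grab('wrist','w6');e=grab('top','t2'); f=grab('scene','s3');s=manip.state(); print(s['time'],s['tool_pos'],s['contact_force'])
X=np.array([.475,.345,.228])
# change vs. start in top & scene around the wand
for n,o,new,c in [('scene','scene0',f,(285,285)),('top','top0',e,(212,215))]:
    D=cv2.absdiff(load(o)['frame'],new['frame']).max(2); w=D[c[1]-40:c[1]+40,c[0]-20:c[0]+25]; print(n,(w>40).sum())
    a,b=[ (cv2.cvtColor(q,cv2.COLOR_BGR2GRAY))[c[1]-40:c[1]+40,c[0]-20:c[0]+25] for q in (load(o)['frame'],new['frame'])]
    print(cv2.phaseCorrelate(a.astype(np.float32),b.astype(np.float32)))
# wrist: handle top light region near the prediction
u=proj(d,X).astype(int); print(u)
g=cv2.cvtColor(d['frame'],cv2.COLOR_BGR2GRAY)
```

```text
19.0 [0.4769 0.3446 0.3363] [ 0.1398  0.4306 -1.1715]
scene 141
((0.35806269204740104, -0.12247551397072698), 0.961715739303165)
top 341
((0.64207040833438, -0.12750537094283487), 0.7043182672394647)
[315 199]
```

The wand hangs as it did at the start, within 0.4 px in the scene view. Now the paddle.

Call:
play_rows([
  [[-0.0045,-0.05,0,0,0,0,0.6],[-0.0045,-0.05,0,0,0,0,0.4],[-0.0045,-0.05,0,0,0,0,0.2],[-0.0045,-0.05,0,0,0,0,0],[-0.0045,-0.05,0,0,0,0,0],[-0.0045,-0.05,0,0,0,0,0],[-0.0045,-0.05,0,0,0,0,0],[-0.0045,-0.05,0,0,0,0,0],[-0.0045,-0.05,0,0,0,0,0],[-0.0045,-0.05,0,0,0,0,0]],
])

```text
time: 20.0
tool_pos: [0.4309, -0.1549, 0.3338]
tool_rot: [-0.001, 0.992, 0.122, -0.001]
contact_force: [1.3, -0.1, 0.6]
gripper_width: 0.001
grasp_force: 0.0
```

Call:
play_rows([
  [[0,-0.0065,-0.03,0,0,0,0],[0,0,-0.045,0,0,0,0],[0,0,-0.045,0,0,0,0],[0,0,-0.045,0,0,0,0],[0,0,-0.045,0,0,0,0],[0,0,-0.03,0,0,0,0],[0,0,-0.015,0,0,0,0],[0,0,0,0,0,0,0],[0,0,0,0,0,0,0]],
])

```text
time: 20.9
tool_pos: [0.4315, -0.1595, 0.08]
tool_rot: [-0.001, 0.992, 0.122, -0.0]
contact_force: [-0.5, -0.4, 0.3]
gripper_width: -0.002
grasp_force: 0.0
```

Run:
```python
from h import *
np.set_printoptions(precision=4,suppress=True)
d=grab('wrist','w7');s=manip.state(); print(s['time'],s['tool_pos'],s['contact_force'],s['gripper_width'])
```

```text
20.95 [ 0.4323 -0.16    0.0813] [0.0694 0.8024 0.3423] 0.0025019878018951837
```

Call:
play_rows([
  [[0,0,-0.015,0,0,0,0],[0,0,-0.012,0,0,0,0],[0,0,-0.006,0,0,0,0],[0,0,-0.005,0,0,0,0],[0,0,-0.004,0,0,0,0],[0,0,0,0,0,0,0]],
])

```text
time: 21.55
tool_pos: [0.4324, -0.1602, 0.039]
tool_rot: [0.0, 0.992, 0.122, 0.0]
contact_force: [-2.5, -0.6, 3.9]
gripper_width: 0.005
grasp_force: 1.9
```

Call:
play_rows([
  [[0,0,-0.002,0,0,0,0],[0,0,-0.002,0,0,0,0],[0,0,-0.001,0,0,0,0],[0,0,0,0,0,0,0]],
])

```text
time: 21.95
tool_pos: [0.4323, -0.1602, 0.034]
tool_rot: [0.0, 0.992, 0.123, 0.001]
contact_force: [-2.5, -2.8, 4.4]
gripper_width: -0.003
grasp_force: 2.4
```

Call:
play_rows([
  [[0,0,-0.001,0,0,0,0],[0,0,-0.001,0,0,0,0],[0,0,0,0,0,0,0]],
])

```text
time: 22.25
tool_pos: [0.4324, -0.1603, 0.0328]
tool_rot: [0.0, 0.992, 0.123, 0.0]
contact_force: [-4.5, -0.9, 9.9]
gripper_width: -0.0
grasp_force: 4.9
```

Call:
play_rows([
  [[0,0,-0.0007,0,0,0,0],[0,0,0,0,0,0,0],[0,0,0,0,0,0,0]],
])

```text
time: 22.55
tool_pos: [0.4324, -0.1603, 0.0326]
tool_rot: [0.0, 0.992, 0.123, 0.0]
contact_force: [-6.2, -1.6, 13.3]
gripper_width: -0.005
grasp_force: 6.9
```

The position no longer follows and the force is climbing, so the paddle is on its stop. Releasing.

Call:
play_rows([
  [[0,0,0,0,0,0,0],[0,0,0.01,0,0,0,0],[0,0,0.01,0,0,0,0],[0,0,0.02,0,0,0,0],[0,0,0.04,0,0,0,0],[0,0,0.04,0,0,0,0],[0,0,0.04,0,0,0,0],[0,0,0,0,0,0,0],[0,0,0,0,0,0,0],[0,0,0,0,0,0,0]],
])

```text
time: 23.55
tool_pos: [0.4313, -0.1591, 0.1893]
tool_rot: [-0.001, 0.992, 0.122, -0.001]
contact_force: [0.2, -0.3, 0.2]
gripper_width: -0.001
grasp_force: 0.0
```

Run:
```python
from h import *
f=grab('scene','s4'); a,b=load('scene0')['frame'],f['frame']
for c in [(285,285),(377,208)]:
    D=cv2.absdiff(a,b).max(2)[c[1]-30:c[1]+40,c[0]-22:c[0]+22]; print(c,(D>40).sum())
s=manip.state(); print(s['time'],s['tool_pos'],s['contact_force'])
print(manip.job_done())
```

```text
(285, 285) 58
(377, 208) 66
23.6 [ 0.43110193 -0.15908974  0.18891189] [-0.53744075  0.23942205 -0.15289671]
the job is handed in; nothing more can be done
None
```

I held the wand on the large code and then the small one, hung it back in its fork and let go, pressed the paddle to its stop and released it, then handed the job in at 23.6 s; the hand-in gave no verdict.

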